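# Put the bit cassette away and tip the toolbox lid shut

## Robot

A 6-joint arm with a two-finger parallel gripper is mounted at the origin on the work surface. World frame = base frame: x ahead of the robot, y to its left, z up, the work surface at z = 0. Lengths are in mm, angles in rad, forces in N, time in s.
With the tool pointing down it reaches from about 275 to 750 mm from the base axis. Payload 10.2 kg.
Tool frame: the origin (TCP) lies at the very end of the fingers, on their centre line; the grasp point (between the pads) lies 19 mm behind it; x points along the fingers, y is the direction in which the jaws open and shut, and the axes are right-handed (so a half turn about x gives the same grasp; the last joint's range is limited). The gripper opens to 85 mm and grips with 20 to 120 N. Pads are 22 mm wide; open, the fingers measure 114 mm over their backs; the gripper's body (76 mm by 85 mm) begins 54 mm behind the grasp point. The pads swing forward as they close: fully open they stand 13 mm farther back than shut.
Start: joints at [1.029, 0.313, 1.498, -0, 1.331, -0.223], TCP at [164.562, 498.548, 231.294] pointing down, gripper open.
Joint ranges: [-2.94, 2.94], [-0.97, 2.17], [0.19, 2.56], [-1.23, 4.37], [0.02, 3.11], [-2.88, 2.88]. Speed limits (rad/s): [2.39, 2.39, 3.01, 3.14, 3.14, 3.14].

## Interface

Orientations are given as a unit quaternion [w, x, y, z].
In Python, from rig import ctrl, viewer, finish_job gives the robot as it stands.
- The arm moves only by the tool carry_out, never from a script. Its argument "targets" is a list of rows, each an object of numbers: "x", "y", "z": the shift along the world's x, y, z in m; "ax", "ay", "az": the turn, a rotation vector about the world's x, y, z in rad; "hand": the opening, from -1 (shut) to 1 (fully open). A call has 1 to 5 rows; each row is the pose to reach, as a shift and turn from the pose commanded when the call began; what a row does not reach only later rows make up. A row lasts 1/8 s, in which the tool goes at most 62.5 mm and 10.7 degrees, less where a joint would pass 70% of its speed; a pose out of reach is approached as far as the arm can. A call with a gripper value outside its range is refused whole. The fingers move at their own pace and stop on an object; "grip_force" is the grip in N (left out, the last holds). Time passes only in rows, so rows that repeat a pose let the fingers close. It gives the time, the measured TCP pose, the force and the opening at its end, in the units of the state.
- ctrl.sense(): the state, without advancing time (a new reading comes with each control period).
- viewer.capture(name): name is "scene" or "top" or "wrist"; returns the picture (384x512x3 uint8, blue, green, red); there is no depth.
- viewer.camera_info(name): a dict with "fx", "fy", "cx", "cy" (pixels), "R" (3x3) and "t" (3): a world point X has camera coordinates R X + t. Camera axes: x right, y down, z forward; pixel columns grow to the right and rows downward; lengths in mm; the calibration is good to about 2 mm. The wrist camera is an equidistant fisheye: a pixel r from the principal point sees the ray r / f radians off the axis. A picture is of the moment at which its call begins: read the wrist's pose just before it. camera_info takes no time and is no camera call; for the wrist camera it gives the pose at the moment of the call.
- finish_job(): hands the job in, once; it reports no verdict.
The state is a dict: "time_s": time; "joints": joint angles; "dq": joint speeds; "tau": joint torques, N m; "eef_pos": TCP position; "ee_rot": TCP orientation; "force": force on the tool from outside, world axes, zero at the start; "wrist_torque": the same for the moment, N m; "grip_width": opening from 0.0 (shut) to 1.0 (fully open).
Only numpy, scipy, OpenCV 4.12 (cv2) and the standard library are available. Lean on these libraries where they do the work, as an engineer would, in place of code of your own. Each camera call takes 0.05 s, during which the arm holds its last target. There are 200 camera calls.

## Task

Put the red bit cassette away in the slot of the toolbox insert: ease it in upright, feeling for the slot without forcing it, until it stands fully down on the slot's floor, and let go. Then gently push the open lid from behind, up past upright, until its own weight takes it; take your hand away and let it swing shut by itself, without following it down or pressing on it, and leave the other things on the bench alone.

Things in the scene. Friction and masses are not known exactly. Their poses are not given: they have to be found in the camera images.
- case: Green steel toolbox, bolted down, 280 (x) x 180 (y) x 90 mm high without lid, walls 5 mm. Origin: centre of its underside, on the bench; z up. Its front (-y) has two red catches and a handle standing out 22 mm; the lid is hinged along x on the rim at +y. Inside is a grey insert (226 x 164 mm) with one slot, see deck. Over 20 N between it and the cassette does damage.
- deck (a point): Middle of the toolbox, 40 mm above the bench, on the insert's flat deck. Slot: 31 mm wide (x), 108 long (y), 30 deep, dark floor, 1.5 mm bevels and yellow lines on its long edges, centred in y on this point, but 6 to 46 mm from it towards +x, unmeasured: slide the cassette's foot lightly over the deck to find it. Rubber mounts let the insert sink 1 mm per 5 N, 4 at most. Axes as the toolbox.
- cassette_center (a point): Centre of the red rigid bit cassette with black band, 28 (x) x 100 (y) x 78 mm (z), about 0.2 kg, standing loose on the bench, gripped across its 28 mm; z up, a half turn about z is the same. In the slot its x lies along the toolbox's x, with 1.5 mm play each side in x and 4 mm in y; its centre is then 49 mm above the bench. Standing on the deck it stops the lid from closing.
- lid (a joint): Angle of the green lid, rad: 0 shut, 1.571 upright, 2.0 fully open. It starts leaning back 0.1 to 0.25 beyond upright and stays where it is left (hinge friction 0.28 N m, damper 0.7 N m s/rad). About 0.9 kg, varying: only when pushed 0.27 to 0.45 past upright towards the box does its weight take it, and it swings shut in a few seconds. Over 12 N of push strains the hinge.
- lid_push (a point): Point on the lid's outer face (facing away from the box when open), mid-length, 165 mm from the hinge axis and 19 mm from the free edge. Lid 284 mm long, plate 4 mm, rim 12 mm on the inside. A slow push of 2 to 7 N square to the lid here moves it; more is needed nearer the hinge or faster. Axes: x along the hinge, y from free edge to hinge, z out of the outer face.
- lid_hinge (a point): Point on the hinge axis at mid-length, 104 mm above the bench, over the toolbox's +y wall (90 mm from its middle). The lid's flat outer face lies 4 mm from this axis on the outer side; the lid reaches 184 mm from the axis. Axes as for lid_push (they turn with the lid).
- battery: Black power-tool battery with a yellow band and grey top, 70 x 90 x 63 mm, loose, bystander. Origin: centre of its underside.
- jar: Amber screw jar with yellow cap, 64 mm across, 85 mm high, loose, bystander. Origin: centre of its underside.
- screwdriver: Orange-handled screwdriver lying flat, 200 mm, loose, bystander. Origin: underside, mid-length.
- wrench: Steel wrench lying flat, 180 mm, loose, bystander. Origin: underside, mid-length.
There are look-alikes about, which are no part of the job. What is shaped like the part that bears cassette_center but blue or white is not meant.

How it is judged:
By the outcome, as a careful person would: the job done as asked, in the order asked, and still so for the second after the job is handed in, with the robot touching nothing.
It also fails if it takes over 72 s, if anything falls off the work surface, if the arm or the gripper's body presses on something with over 40 N, if the wrist force passes 120 N, or if a joint passes its speed limit or range.

## Working session

There is one attempt and no reset: what is moved stays moved. The work goes in short steps, Python scripts to look and compute and a tool call to move; the robot and the scene stay as the last step left them, time stands still between calls to the robot, and variables do not carry over. Pictures are saved under pics/ and viewed, about 8 in all and at most 12, crops included, and the job is handed in when it is done.

Besides the shell and the picture viewer there is one more tool, called after "Request:" as name([rows], argument=value, ...), one row to a line, values as JSON. carry_out: Moves the arm, as the interface text tells. Its arguments: {"type":"object","properties":{"targets":{"type":"array"},"grip_force":{"type":"number"}},"required":["targets"]}

```bash
mkdir -p pics; ls
python3 - <<'E'
from rig import ctrl, viewer
import cv2
s=ctrl.sense(); print(s)
for n in ["scene","top"]:
    im=viewer.capture(n); cv2.imwrite(f"pics/{n}0.png",im)
    print(n,viewer.camera_info(n))
E
```

```text
pics
{'time_s': 0.0, 'joints': array([ 1.02858863e+00,  3.13478551e-01,  1.49847468e+00, -8.68368363e-06,
        1.33104846e+00, -2.23398871e-01]), 'dq': array([-0.00047158, -0.00145286, -0.00088289,  0.00076136, -0.00128876,
        0.00101714]), 'tau': array([-4.07508924e-04, -4.12257206e+01, -2.59745872e+01, -2.05306233e-04,
        4.11805260e-03, -7.01256056e-06]), 'eef_pos': array([164.41707836, 498.29211762, 230.70633538]), 'ee_rot': array([ 0.69795871,  0.11177522,  0.69832533, -0.11270168]), 'force': array([0.12507426, 0.09777251, 0.85274601]), 'wrist_torque': array([-0.02508978,  0.02608209,  0.0010388 ]), 'grip_width': 0.9995923026061528}
scene {'fx': 475.41936546707205, 'fy': 475.41936546707205, 'cx': 255.8742900369161, 'cy': 194.65612242365714, 'R': array([[ 0.68901754,  0.72458074,  0.01541347],
       [ 0.5320546 , -0.49127109, -0.68961629],
       [-0.49211049,  0.48335853, -0.72401091]]), 't': array([-361.96901177, -240.23603986, 2060.62528001])}
top {'fx': 499.95780550432806, 'fy': 499.95780550432806, 'cx': 249.1987777243245, 'cy': 187.7474703757316, 'R': array([[ 0.02215201, -0.99973139, -0.00681397],
       [-0.9804157 , -0.02038893, -0.19588093],
       [ 0.19568938,  0.01101968, -0.98060401]]), 't': array([ -27.37192379,  546.98121531, 1458.11440241])}
```

View pics/scene0.png

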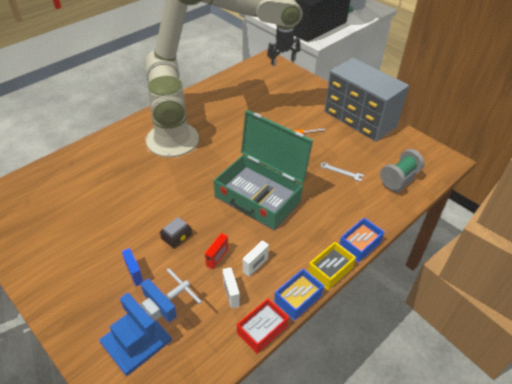

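View pics/top0.png

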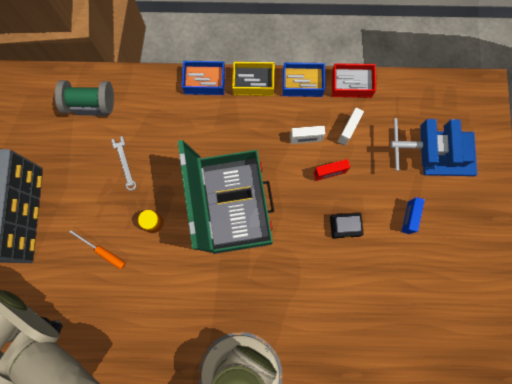

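Scene: red cassette at top-view (332,169), scene (217,250). Possible look-alikes: red bin (354,80), white cassettes (308,134) and (351,126), blue one (413,215). The red free-standing piece with the black band is the one. Toolbox at about (233,200), lid at (190,195) on the +y side, slot dark at (234,195).

```bash
cat > h.py <<'E'
import numpy as np, cv2
from rig import ctrl, viewer
def ray(ci,u,v,fish=False):
    x=(u-ci['cx'])/ci['fx']; y=(v-ci['cy'])/ci['fy']
    if fish:
        r=np.hypot(x,y); k=np.sin(r)/r if r>1e-9 else 1; d=np.array([x*k,y*k,np.cos(r)])
    else: d=np.array([x,y,1.])
    R=np.array(ci['R']); return -R.T@np.array(ci['t']), R.T@d
def onz(ci,u,v,z,fish=False):
    o,d=ray(ci,u,v,fish); return o+d*(z-o[2])/d[2]
def proj(ci,X,fish=False):
    p=np.array(ci['R'])@X+ci['t']
    if fish:
        a=np.hypot(p[0],p[1]); th=np.arctan2(a,p[2]); q=p[:2]/a*th
    else: q=p[:2]/p[2]
    return q*[ci['fx'],ci['fy']]+[ci['cx'],ci['cy']]
def red(im):
    h=cv2.cvtColor(im,cv2.COLOR_BGR2HSV)
    return (((h[...,0]<7)|(h[...,0]>173))&(h[...,1]>150)&(h[...,2]>60)).astype(np.uint8)
E
python3 - <<'E'
from h import *
im=cv2.imread('pics/top0.png'); ci=viewer.camera_info('top')
m=red(im); n,l,st,c=cv2.connectedComponentsWithStats(m)
for i in range(1,n):
    if st[i,4]>15:
        print(st[i],c[i].round(1),onz(ci,*c[i],78).round(0))
        r=cv2.minAreaRect(np.argwhere(l==i)[:,::-1].astype(np.float32)); print(r,[onz(ci,*p,78)[:2].round(0) for p in cv2.boxPoints(r)])
a=cv2.resize(im[135:265,165:360],None,fx=4,fy=4,interpolation=cv2.INTER_CUBIC); cv2.imwrite('pics/topcrop.png',a)
E
```

```text
[332  63  44  35 725] [353.4  81.4] [ 886. -332.   78.]
((353.4958801269531, 80.14273834228516), (43.55364990234375, 33.500614166259766), 1.6365771293640137) [array([ 836., -263.]), array([ 947., -267.]), array([ 945., -402.]), array([ 834., -396.])]
[314 159  36  22 428] [331.1 168.7] [ 606. -260.   78.]
((331.4082946777344, 169.15931701660156), (13.444343566894531, 37.17620849609375), 74.93151092529297) [array([ 608., -202.]), array([ 641., -310.]), array([ 601., -320.]), array([ 569., -212.])]
```

View pics/topcrop.png

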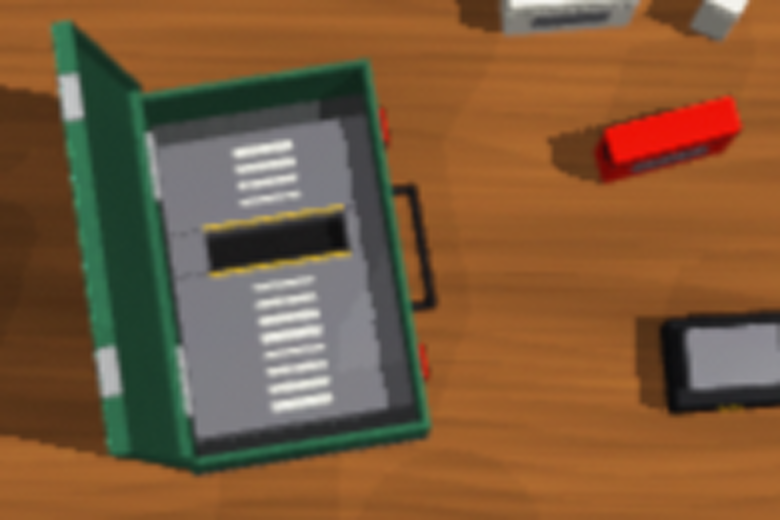

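Run:
```python
from h import *
ci=viewer.camera_info('top')
f=lambda a,z: onz(ci,a[0]/4+165-.375,a[1]/4+135-.375,z)
P=[f(a,90)[:2] for a in [(137,93),(370,61),(430,434),(196,473)]]
print('rim',np.round(P,1),'ctr',np.mean(P,0).round(1),[np.linalg.norm(P[i]-P[i-1]).round(0) for i in range(4)])
for i in range(4):
    d=P[i]-P[i-1]; print('ang',np.degrees(np.arctan2(d[1],d[0])).round(1))
S=[f(a,40)[:2] for a in [(205,228),(345,208),(350,253),(210,275)]]
print('slot',np.round(S,1),np.mean(S,0).round(1))
C=[f(a,78)[:2] for a in [(604,136),(734,97),(740,124),(612,166)]]
print('cas',np.round(C,1),np.mean(C,0).round(1)); 
for i in range(4):
    d=C[i]-C[i-1]; print('ang',np.degrees(np.arctan2(d[1],d[0])).round(1),np.linalg.norm(d).round(0))
sc=viewer.camera_info('scene')
for th in (1.57,1.67,1.75,1.82): # lid edge heights
    print(th)
# lid free edge crop
for h in (260,280,290): print(h,[f(a,h).round(0) for a in [(55,27),(112,455)]])
print('cam pos',(-np.array(ci['R']).T@ci['t']).round(0))
s=ctrl.sense(); from scipy.spatial.transform import Rotation as Ro
q=s['ee_rot']; print(Ro.from_quat([*q[1:],q[0]]).as_matrix().round(3))
```

```text
rim [[628.2 136.4]
 [656.4 -37.2]
 [378.7 -85.8]
 [347.1  82.1]] ctr [502.6  23.9] [np.float64(286.0), np.float64(176.0), np.float64(282.0), np.float64(171.0)]
ang 10.9
ang -80.7
ang -170.1
ang 100.7
slot [[536.1  85.9]
 [553.8 -20.5]
 [519.  -25.1]
 [499.9  80.8]] [527.2  30.3]
cas [[ 605.2 -213.5]
 [ 637.3 -311.2]
 [ 616.5 -315.4]
 [ 582.3 -219.4]] [ 610.3 -264.9]
ang 14.4 24.0
ang -71.8 103.0
ang -168.7 21.0
ang 109.6 102.0
1.57
1.67
1.75
1.82
260 [array([628., 173., 260.]), array([346., 123., 260.])]
280 [array([622., 170., 280.]), array([345., 120., 280.])]
290 [array([619., 168., 290.]), array([344., 119., 290.])]
cam pos [ 252.  -32. 1537.]
[[-0.001  0.313  0.95 ]
 [-0.001  0.95  -0.313]
 [-1.    -0.001 -0.   ]]
```

Request:
carry_out([
  {"x":0.015,"y":-0.025,"z":0.055,"az":-0.18},
  {"x":0.04,"y":-0.065,"z":0.1,"az":-0.36},
  {"x":0.07,"y":-0.115,"z":0.12,"az":-0.54},
  {"x":0.1,"y":-0.167,"z":0.12,"az":-0.72},
  {"x":0.13,"y":-0.22,"z":0.12,"az":-0.9},
])

```text
invalid input at $.targets[0]: expected keys x, y, z, ax, ay, az, hand
```

Request:
carry_out([
  {"x":0.031,"y":-0.053},
  {"x":0.062,"y":-0.106},
  {"x":0.093,"y":-0.159},
  {"x":0.124,"y":-0.212},
  {"x":0.155,"y":-0.265,"az":-0.03},
])

```text
invalid input at $.targets[0]: expected keys x, y, z, ax, ay, az, hand
```

Request:
carry_out([
  {"x":0.031,"y":-0.053,"hand":0.4},
  {"x":0.062,"y":-0.106,"z":-0.01},
  {"x":0.093,"y":-0.159,"z":-0.03},
  {"x":0.124,"y":-0.212,"z":-0.06},
  {"x":0.155,"y":-0.262,"z":-0.09},
])

```text
invalid input at $.targets[0]: expected keys x, y, z, ax, ay, az, hand
```

Request:
carry_out([
  {"x":0.015,"y":-0.025,"z":0.055,"ax":0,"ay":0,"az":-0.18,"hand":1},
  {"x":0.04,"y":-0.065,"z":0.1,"ax":0,"ay":0,"az":-0.36,"hand":1},
  {"x":0.07,"y":-0.115,"z":0.12,"ax":0,"ay":0,"az":-0.54,"hand":1},
  {"x":0.1,"y":-0.167,"z":0.12,"ax":0,"ay":0,"az":-0.72,"hand":1},
  {"x":0.13,"y":-0.22,"z":0.12,"ax":0,"ay":0,"az":-0.9,"hand":1},
])

```text
time_s: 0.72
eef_pos: [295.0, 276.8, 351.3]
ee_rot: [0.579, 0.406, 0.579, -0.406]
force: [2.1, 0.3, 0.7]
grip_width: 1.006
```

Request:
carry_out([
  {"x":0.031,"y":-0.053,"z":0,"ax":0,"ay":0,"az":0,"hand":1},
  {"x":0.062,"y":-0.106,"z":0,"ax":0,"ay":0,"az":0,"hand":1},
  {"x":0.093,"y":-0.159,"z":0,"ax":0,"ay":0,"az":0,"hand":1},
  {"x":0.124,"y":-0.212,"z":0,"ax":0,"ay":0,"az":0,"hand":1},
  {"x":0.155,"y":-0.265,"z":0,"ax":0,"ay":0,"az":-0.03,"hand":1},
])

```text
time_s: 1.35
eef_pos: [450.1, 11.6, 351.2]
ee_rot: [0.573, 0.414, 0.574, -0.414]
force: [0.9, 1.6, 0.6]
grip_width: 0.999
```

Request:
carry_out([
  {"x":0.031,"y":-0.053,"z":0,"ax":0,"ay":0,"az":0,"hand":0.4},
  {"x":0.062,"y":-0.106,"z":-0.01,"ax":0,"ay":0,"az":0,"hand":0.4},
  {"x":0.093,"y":-0.159,"z":-0.03,"ax":0,"ay":0,"az":0,"hand":0.4},
  {"x":0.124,"y":-0.212,"z":-0.06,"ax":0,"ay":0,"az":0,"hand":0.4},
  {"x":0.155,"y":-0.262,"z":-0.09,"ax":0,"ay":0,"az":0,"hand":0.4},
])

```text
time_s: 1.98
eef_pos: [599.8, -241.5, 265.3]
ee_rot: [0.574, 0.413, 0.574, -0.413]
force: [1.0, -0.2, 0.4]
grip_width: 0.701
```

Run:
```python
from h import *
ci=viewer.camera_info('wrist'); s=ctrl.sense(); im=viewer.capture('wrist'); cv2.imwrite('pics/w1.png',im)
import pickle; pickle.dump(ci,open('w1.pkl','wb')); print(s['eef_pos'],ci['fx'],ci['cx'],ci['cy'],proj(ci,np.array([610,-265,78.]),True))
m=red(im); n,l,st,c=cv2.connectedComponentsWithStats(m)
for i in range(1,n):
    if st[i,4]>100:
        print(st[i],c[i].round(0))
        r=cv2.minAreaRect(np.argwhere(l==i)[:,::-1].astype(np.float32)); bp=cv2.boxPoints(r);print(bp.round(0),[onz(ci,*p,78,True)[:2].round(0) for p in bp])
```

```text
[ 599.84150683 -241.52784089  265.2563258 ] 297.3186396354542 256.4538376461654 190.02217490653314 [257.75813568 192.26480419]
[154   0  26   7 151] [167.   3.]
[[154.   0.]
 [179.   0.]
 [179.   6.]
 [154.   6.]] [array([423., -84.]), array([453., -78.]), array([456., -85.]), array([426., -91.])]
[306  11  25  14 234] [318.  18.]
[[305.  20.]
 [308.  10.]
 [331.  15.]
 [328.  25.]] [array([598., -61.]), array([596., -47.]), array([623., -42.]), array([624., -56.])]
[ 247  143   27   90 2112] [260. 188.]
[[246. 232.]
 [249. 142.]
 [274. 143.]
 [271. 233.]] [array([ 613., -316.]), array([ 583., -214.]), array([ 609., -206.]), array([ 641., -308.])]
[ 386  233   73   55 1419] [424. 256.]
[[386. 271.]
 [399. 231.]
 [462. 252.]
 [448. 292.]] [array([ 812., -316.]), array([ 802., -256.]), array([ 930., -257.]), array([ 948., -326.])]
```

View pics/w1.png

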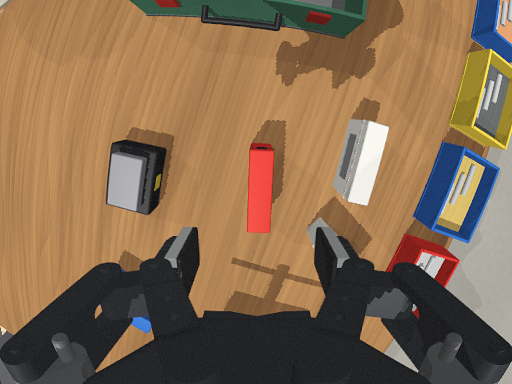

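The picture shows the red cassette alone in the middle at (260,190), with white at (362,160) and the battery at (135,178). This confirms the choice: centre about (612,-264), yaw about 17°.

Request:
carry_out([
  {"x":0.0125,"y":-0.0225,"z":-0.05,"ax":0,"ay":0,"az":-0.02,"hand":0.4},
  {"x":0.0125,"y":-0.0225,"z":-0.11,"ax":0,"ay":0,"az":-0.02,"hand":0.4},
  {"x":0.0125,"y":-0.0225,"z":-0.165,"ax":0,"ay":0,"az":-0.02,"hand":0.4},
  {"x":0.0125,"y":-0.0225,"z":-0.205,"ax":0,"ay":0,"az":-0.02,"hand":0.4},
  {"x":0.0125,"y":-0.0225,"z":-0.222,"ax":0,"ay":0,"az":-0.02,"hand":0.4},
], grip_force=40)

```text
time_s: 2.65
eef_pos: [610.7, -261.6, 41.8]
ee_rot: [0.568, 0.419, 0.571, -0.419]
force: [0.3, 0.3, 0.0]
grip_width: 0.702
```

Request:
carry_out([
  {"x":0,"y":0,"z":0,"ax":0,"ay":0,"az":0,"hand":0.4},
  {"x":0,"y":0,"z":0,"ax":0,"ay":0,"az":0,"hand":-1},
  {"x":0,"y":0,"z":0,"ax":0,"ay":0,"az":0,"hand":-1},
  {"x":0,"y":0,"z":0,"ax":0,"ay":0,"az":0,"hand":-1},
  {"x":0,"y":0,"z":0,"ax":0,"ay":0,"az":0,"hand":-1},
], grip_force=40)

```text
time_s: 3.28
eef_pos: [612.4, -262.7, 46.3]
ee_rot: [0.571, 0.419, 0.569, -0.419]
force: [-0.4, 0.7, 6.3]
grip_width: 0.322
```

Request:
carry_out([
  {"x":0,"y":0,"z":0.03,"ax":0,"ay":0,"az":0,"hand":-1},
  {"x":0,"y":0,"z":0.08,"ax":0,"ay":0,"az":-0.03,"hand":-1},
  {"x":-0.015,"y":0.02,"z":0.13,"ax":0,"ay":0,"az":-0.06,"hand":-1},
  {"x":-0.03,"y":0.065,"z":0.15,"ax":0,"ay":0,"az":-0.09,"hand":-1},
  {"x":-0.045,"y":0.115,"z":0.15,"ax":0,"ay":0,"az":-0.12,"hand":-1},
])

```text
time_s: 3.9
eef_pos: [566.6, -146.6, 196.6]
ee_rot: [0.544, 0.453, 0.542, -0.453]
force: [1.0, 0.3, -1.3]
grip_width: 0.321
```

Request:
carry_out([
  {"x":-0.012,"y":0.03,"z":0,"ax":0,"ay":0,"az":0,"hand":-1},
  {"x":-0.018,"y":0.045,"z":0,"ax":0,"ay":0,"az":0,"hand":-1},
  {"x":-0.018,"y":0.045,"z":0,"ax":0,"ay":0,"az":0,"hand":-1},
])

```text
time_s: 4.28
eef_pos: [548.8, -102.1, 194.7]
ee_rot: [0.544, 0.452, 0.543, -0.452]
force: [-0.2, -0.4, -1.7]
grip_width: 0.322
```

Run:
```python
from h import *
import pickle
ci=viewer.camera_info('wrist'); s=ctrl.sense(); im=viewer.capture('wrist')
pickle.dump(ci,open('w2.pkl','wb')); print(s['eef_pos'],s['ee_rot'],s['force'],s['grip_width'])
cv2.imwrite('pics/w2.png',cv2.resize(im,None,fx=1.5,fy=1.5,interpolation=cv2.INTER_CUBIC)); cv2.imwrite('pics/w2raw.png',im)
```

```text
[ 548.80027834 -102.14981668  194.74968609] [ 0.54371161  0.45229293  0.54335369 -0.4523003 ] [-0.23607251 -0.42598636 -1.70889377] 0.32241155042070074
```

View pics/w2.png

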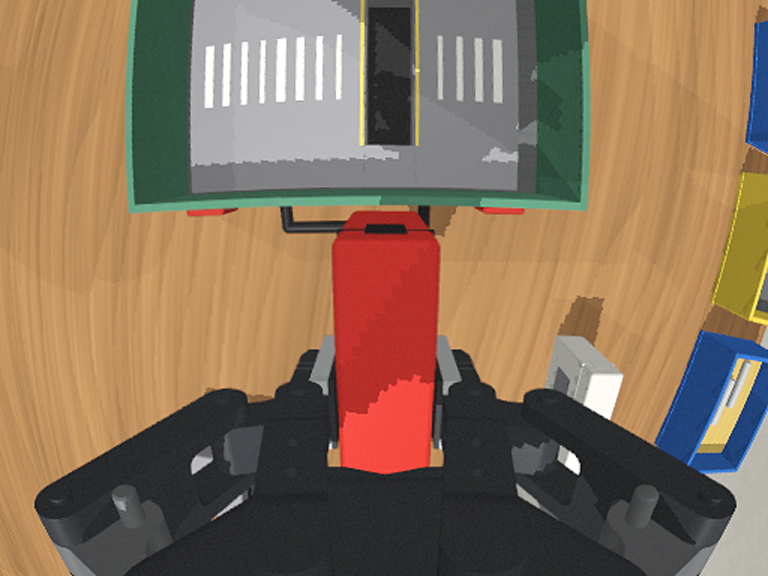

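The slot shows between yellow lines (362..417, rows 5..145), front rim corners at (130,212) and (588,210); cassette held straight at (385,345).

Run:
```python
from h import *
import pickle
ci=pickle.load(open('w2.pkl','rb'))
f=lambda u,v,z: onz(ci,(u+.5)/1.5-.5,(v+.5)/1.5-.5,z,True)
A=np.array([f(*p,40)[:2] for p in [(363,10),(363,143),(417,10),(417,143)]]);print('lines40',A.round(1))
for a,b in((0,1),(2,3)):
    d=A[a]-A[b];print(np.degrees(np.arctan2(d[1],d[0])).round(2))
print('near end', [f(u,145,40)[:2].round(1) for u in (363,390,417)], 'far',f(389,7,40)[:2].round(1))
R=np.array([f(*p,90)[:2] for p in [(130,212),(588,210)]]);print('rim',R.round(1),np.linalg.norm(R[1]-R[0]));d=R[1]-R[0];print(np.degrees(np.arctan2(d[1],d[0])))
m=R.mean(0);t=np.arctan2(d[1],d[0]);ex=np.array([np.cos(t),np.sin(t)]);ey=np.array([-ex[1],ex[0]])
print('box ctr',m+90*ey)
for z in (226,): 
  C=np.array([f(*p,z)[:2] for p in [(334,237),(438,237),(433,466),(342,471)]]); print(C.round(1), [np.linalg.norm(C[i]-C[i-1]).round(1) for i in range(4)]); d=C[0]-C[3];print(np.degrees(np.arctan2(*d[::-1])));d=C[1]-C[2];print(np.degrees(np.arctan2(*d[::-1])))
```

```text
lines40 [[503.4  68.3]
 [520.5 -23.4]
 [538.8  75. ]
 [555.4 -16.9]]
100.55
100.2
near end [array([520.8, -24.8]), array([538.2, -21.6]), array([555.6, -18.3])] far [520.1  73.5]
rim [[385.5 -85. ]
 [660.  -35.5]] 278.8898579177947
10.231528115054157
box ctr [506.79076839  28.34448248]
[[ 528.   -56.9]
 [ 553.9  -52.2]
 [ 568.1 -121.3]
 [ 540.6 -128.3]] [np.float64(72.5), np.float64(26.3), np.float64(70.6), np.float64(28.3)]
99.99574575717632
101.6082505076908
```

Request:
carry_out([
  {"x":-0.007,"y":0.045,"z":0,"ax":0,"ay":0,"az":0,"hand":-1},
  {"x":-0.014,"y":0.095,"z":-0.01,"ax":0,"ay":0,"az":0,"hand":-1},
  {"x":-0.02,"y":0.13,"z":-0.04,"ax":0,"ay":0,"az":0,"hand":-1},
  {"x":-0.0205,"y":0.1345,"z":-0.08,"ax":0,"ay":0,"az":0,"hand":-1},
  {"x":-0.0205,"y":0.1345,"z":-0.096,"ax":0,"ay":0,"az":0,"hand":-1},
])

```text
time_s: 4.95
eef_pos: [527.9, 31.7, 96.5]
ee_rot: [0.542, 0.452, 0.544, -0.453]
force: [0.2, 0.0, -0.8]
grip_width: 0.316
```

Request:
carry_out([
  {"x":0,"y":0,"z":0,"ax":0,"ay":0,"az":0,"hand":-1},
  {"x":0,"y":0,"z":-0.004,"ax":0,"ay":0,"az":0,"hand":-1},
  {"x":0,"y":0,"z":-0.007,"ax":0,"ay":0,"az":0,"hand":-1},
  {"x":0,"y":0,"z":-0.009,"ax":0,"ay":0,"az":0,"hand":-1},
])

```text
time_s: 5.45
eef_pos: [528.5, 32.1, 89.8]
ee_rot: [0.544, 0.453, 0.543, -0.452]
force: [-0.7, 0.8, -1.7]
grip_width: 0.319
```

Near the deck (bottom about z=43.5). Easing down in small steps.

Request:
carry_out([
  {"x":0,"y":0,"z":-0.0015,"ax":0,"ay":0,"az":0,"hand":-1},
  {"x":0,"y":0,"z":-0.003,"ax":0,"ay":0,"az":0,"hand":-1},
  {"x":0,"y":0,"z":-0.0045,"ax":0,"ay":0,"az":0,"hand":-1},
  {"x":0,"y":0,"z":-0.006,"ax":0,"ay":0,"az":0,"hand":-1},
  {"x":0,"y":0,"z":-0.006,"ax":0,"ay":0,"az":0,"hand":-1},
])

```text
time_s: 6.08
eef_pos: [528.2, 32.2, 83.4]
ee_rot: [0.543, 0.452, 0.543, -0.453]
force: [0.3, -0.2, -1.3]
grip_width: 0.327
```

Request:
carry_out([
  {"x":0,"y":0,"z":-0.0015,"ax":0,"ay":0,"az":0,"hand":-1},
  {"x":0,"y":0,"z":-0.003,"ax":0,"ay":0,"az":0,"hand":-1},
  {"x":0,"y":0,"z":-0.0045,"ax":0,"ay":0,"az":0,"hand":-1},
  {"x":0,"y":0,"z":-0.006,"ax":0,"ay":0,"az":0,"hand":-1},
  {"x":0,"y":0,"z":-0.006,"ax":0,"ay":0,"az":0,"hand":-1},
])

```text
time_s: 6.7
eef_pos: [528.2, 32.2, 77.3]
ee_rot: [0.543, 0.452, 0.543, -0.453]
force: [0.6, -0.4, -2.0]
grip_width: 0.322
```

Request:
carry_out([
  {"x":0,"y":0,"z":-0.0025,"ax":0,"ay":0,"az":0,"hand":-1},
  {"x":0,"y":0,"z":-0.005,"ax":0,"ay":0,"az":0,"hand":-1},
  {"x":0,"y":0,"z":-0.0075,"ax":0,"ay":0,"az":0,"hand":-1},
  {"x":0,"y":0,"z":-0.01,"ax":0,"ay":0,"az":0,"hand":-1},
  {"x":0,"y":0,"z":-0.012,"ax":0,"ay":0,"az":0,"hand":-1},
])

```text
time_s: 7.32
eef_pos: [528.2, 32.2, 65.3]
ee_rot: [0.543, 0.452, 0.543, -0.453]
force: [0.2, -0.3, -1.4]
grip_width: 0.32
```

Request:
carry_out([
  {"x":0,"y":0,"z":-0.0025,"ax":0,"ay":0,"az":0,"hand":-1},
  {"x":0,"y":0,"z":-0.0045,"ax":0,"ay":0,"az":0,"hand":-1},
  {"x":0,"y":0,"z":-0.006,"ax":0,"ay":0,"az":0,"hand":-1},
  {"x":0,"y":0,"z":-0.0075,"ax":0,"ay":0,"az":0,"hand":-1},
  {"x":0,"y":0,"z":-0.0075,"ax":0,"ay":0,"az":0,"hand":-1},
])

```text
time_s: 7.95
eef_pos: [528.2, 32.2, 57.9]
ee_rot: [0.543, 0.452, 0.543, -0.453]
force: [-0.6, 0.5, -1.5]
grip_width: 0.317
```

Request:
carry_out([
  {"x":0,"y":0,"z":-0.001,"ax":0,"ay":0,"az":0,"hand":-1},
  {"x":0,"y":0,"z":-0.002,"ax":0,"ay":0,"az":0,"hand":-1},
  {"x":0,"y":0,"z":-0.003,"ax":0,"ay":0,"az":0,"hand":-1},
  {"x":0,"y":0,"z":-0.003,"ax":0,"ay":0,"az":0,"hand":-1},
])

```text
time_s: 8.45
eef_pos: [528.3, 32.2, 55.2]
ee_rot: [0.543, 0.453, 0.543, -0.452]
force: [-1.4, 0.1, 2.5]
grip_width: 0.321
```

Floor contact felt (about 4 N). Letting go and rising.

Request:
carry_out([
  {"x":0,"y":0,"z":0,"ax":0,"ay":0,"az":0,"hand":0.1},
  {"x":0,"y":0,"z":0,"ax":0,"ay":0,"az":0,"hand":0.1},
  {"x":0,"y":0,"z":0,"ax":0,"ay":0,"az":0,"hand":0.1},
  {"x":0,"y":0,"z":0.01,"ax":0,"ay":0,"az":0,"hand":0.1},
  {"x":0,"y":0,"z":0.04,"ax":0,"ay":0,"az":0,"hand":0.1},
])

```text
time_s: 9.07
eef_pos: [527.6, 32.3, 95.0]
ee_rot: [0.543, 0.452, 0.544, -0.453]
force: [-0.4, 0.1, 0.7]
grip_width: 0.551
```

Request:
carry_out([
  {"x":0,"y":-0.02,"z":0.05,"ax":0,"ay":0,"az":0,"hand":0.1},
  {"x":0,"y":-0.05,"z":0.1,"ax":0,"ay":0,"az":0,"hand":0.1},
  {"x":0,"y":-0.08,"z":0.15,"ax":0,"ay":0,"az":0,"hand":0.1},
  {"x":0,"y":-0.1,"z":0.2,"ax":0,"ay":0,"az":0,"hand":0.1},
  {"x":0,"y":-0.1,"z":0.25,"ax":0,"ay":0,"az":0,"hand":-1},
])

```text
time_s: 9.7
eef_pos: [527.7, -68.9, 347.4]
ee_rot: [0.543, 0.453, 0.543, -0.453]
force: [0.4, -0.1, 0.5]
grip_width: 0.347
```

Run:
```python
from h import *
import pickle
ci=viewer.camera_info('wrist'); s=ctrl.sense(); im=viewer.capture('wrist')
pickle.dump(ci,open('w3.pkl','wb')); print(s['eef_pos'],s['joints'].round(2),s['force'],s['grip_width'])
cv2.imwrite('pics/w3.png',cv2.resize(im,None,fx=1.5,fy=1.5,interpolation=cv2.INTER_CUBIC))
```

```text
[527.68975312 -68.8909712  347.36920088] [-0.35  0.28  1.25 -0.    1.62 -0.53] [ 0.35376975 -0.08289458  0.49560947] 0.3474830910640247
```

View pics/w3.png

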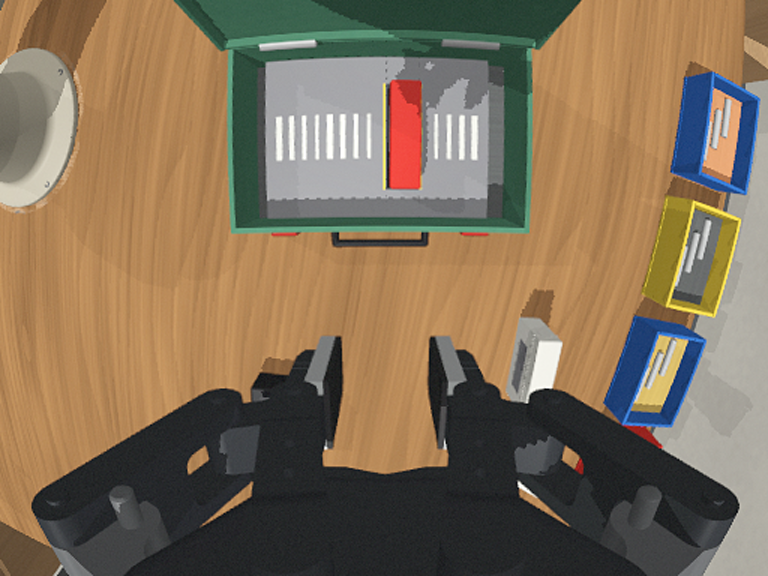

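Picture: cassette stands in the slot at (405,135), its foot within the yellow lines, and it is upright. Now over the lid to behind it.

Request:
carry_out([
  {"x":-0.011,"y":0.054,"z":0.01,"ax":0,"ay":0,"az":0,"hand":-1},
  {"x":-0.022,"y":0.109,"z":0.01,"ax":0,"ay":0,"az":0,"hand":-1},
  {"x":-0.033,"y":0.164,"z":0.01,"ax":0,"ay":0,"az":0,"hand":-1},
  {"x":-0.044,"y":0.218,"z":0.01,"ax":0,"ay":0,"az":0,"hand":-1},
  {"x":-0.053,"y":0.273,"z":0.01,"ax":0,"ay":0,"az":0,"hand":-1},
])

```text
time_s: 10.38
eef_pos: [474.3, 206.9, 355.6]
ee_rot: [0.544, 0.453, 0.543, -0.452]
force: [0.5, 0.2, -0.6]
grip_width: -0.001
```

Run:
```python
from h import *
s=ctrl.sense(); print(s['eef_pos'],s['joints'].round(2),s['force'],s['grip_width'])
a=viewer.capture('scene')[80:230,190:390]; b=viewer.capture('top')[110:260,140:340]
cv2.imwrite('pics/c7.png',cv2.resize(np.hstack([a,b]),None,fx=2,fy=2,interpolation=cv2.INTER_CUBIC))
```

```text
[474.30313757 206.94809449 355.60564763] [ 0.18  0.24  1.27 -0.    1.63  0.  ] [ 0.47320603  0.186176   -0.62397674] -0.0008631430402822065
```

View pics/c7.png

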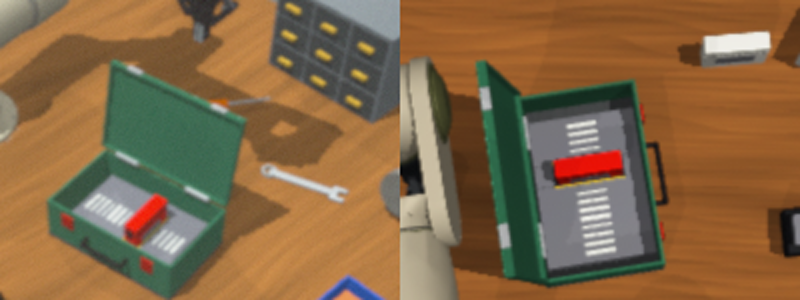

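Cassette seated; lid still leaning back; hand is behind it. Going down, then in slowly.

Request:
carry_out([
  {"x":0,"y":0,"z":-0.05,"ax":0,"ay":0,"az":0,"hand":-1},
  {"x":0,"y":0,"z":-0.09,"ax":0,"ay":0,"az":0,"hand":-1},
  {"x":0,"y":0,"z":-0.1,"ax":0,"ay":0,"az":0,"hand":-1},
  {"x":0.0025,"y":-0.013,"z":-0.1,"ax":0,"ay":0,"az":0,"hand":-1},
  {"x":0.005,"y":-0.025,"z":-0.1,"ax":0,"ay":0,"az":0,"hand":-1},
])

```text
time_s: 11.1
eef_pos: [481.1, 179.2, 256.7]
ee_rot: [0.544, 0.453, 0.543, -0.452]
force: [0.8, -1.2, 0.5]
grip_width: 0.005
```

Request:
carry_out([
  {"x":0.0005,"y":-0.003,"z":0,"ax":0,"ay":0,"az":0,"hand":-1},
  {"x":0.001,"y":-0.006,"z":0,"ax":0,"ay":0,"az":0,"hand":-1},
  {"x":0.0015,"y":-0.009,"z":0,"ax":0,"ay":0,"az":0,"hand":-1},
  {"x":0.002,"y":-0.012,"z":0,"ax":0,"ay":0,"az":0,"hand":-1},
  {"x":0.0025,"y":-0.015,"z":0,"ax":0,"ay":0,"az":0,"hand":-1},
])

```text
time_s: 11.72
eef_pos: [482.7, 165.1, 255.0]
ee_rot: [0.543, 0.452, 0.543, -0.452]
force: [0.6, 0.7, 0.0]
grip_width: 0.003
```

Request:
carry_out([
  {"x":0.0005,"y":-0.003,"z":0,"ax":0,"ay":0,"az":0,"hand":-1},
  {"x":0.001,"y":-0.006,"z":0,"ax":0,"ay":0,"az":0,"hand":-1},
  {"x":0.0015,"y":-0.009,"z":0,"ax":0,"ay":0,"az":0,"hand":-1},
  {"x":0.002,"y":-0.012,"z":0,"ax":0,"ay":0,"az":0,"hand":-1},
  {"x":0.0025,"y":-0.015,"z":0,"ax":0,"ay":0,"az":0,"hand":-1},
])

```text
time_s: 12.35
eef_pos: [485.3, 150.2, 255.1]
ee_rot: [0.543, 0.453, 0.543, -0.452]
force: [-0.7, 2.1, 1.9]
grip_width: -0.0
```

Request:
carry_out([
  {"x":0.0005,"y":-0.003,"z":0,"ax":0,"ay":0,"az":0,"hand":-1},
  {"x":0.001,"y":-0.006,"z":0,"ax":0,"ay":0,"az":0,"hand":-1},
  {"x":0.0015,"y":-0.009,"z":0,"ax":0,"ay":0,"az":0,"hand":-1},
  {"x":0.002,"y":-0.012,"z":0,"ax":0,"ay":0,"az":0,"hand":-1},
  {"x":0.0025,"y":-0.015,"z":0,"ax":0,"ay":0,"az":0,"hand":-1},
])

```text
time_s: 12.98
eef_pos: [487.8, 135.0, 254.9]
ee_rot: [0.543, 0.452, 0.543, -0.453]
force: [0.2, 3.1, 2.2]
grip_width: -0.0
```

Pushing at about 3 N, as expected.

Request:
carry_out([
  {"x":0.0006,"y":-0.0035,"z":0,"ax":0,"ay":0,"az":0,"hand":-1},
  {"x":0.0012,"y":-0.007,"z":0,"ax":0,"ay":0,"az":0,"hand":-1},
  {"x":0.0018,"y":-0.0105,"z":0,"ax":0,"ay":0,"az":0,"hand":-1},
  {"x":0.0025,"y":-0.014,"z":0,"ax":0,"ay":0,"az":0,"hand":-1},
  {"x":0.003,"y":-0.0175,"z":0,"ax":0,"ay":0,"az":0,"hand":-1},
])

```text
time_s: 13.6
eef_pos: [490.8, 117.5, 254.8]
ee_rot: [0.543, 0.452, 0.543, -0.453]
force: [0.6, 2.2, -1.3]
grip_width: 0.002
```

Request:
carry_out([
  {"x":0.0006,"y":-0.0035,"z":0,"ax":0,"ay":0,"az":0,"hand":-1},
  {"x":0.0012,"y":-0.007,"z":0,"ax":0,"ay":0,"az":0,"hand":-1},
  {"x":0.0018,"y":-0.0105,"z":0,"ax":0,"ay":0,"az":0,"hand":-1},
  {"x":0.0025,"y":-0.014,"z":0,"ax":0,"ay":0,"az":0,"hand":-1},
  {"x":0.003,"y":-0.0175,"z":0,"ax":0,"ay":0,"az":0,"hand":-1},
])

```text
time_s: 14.22
eef_pos: [493.8, 100.0, 255.0]
ee_rot: [0.543, 0.452, 0.543, -0.453]
force: [-0.9, 1.4, 0.4]
grip_width: -0.0
```

Request:
carry_out([
  {"x":0.0006,"y":-0.0035,"z":0,"ax":0,"ay":0,"az":0,"hand":-1},
  {"x":0.0012,"y":-0.007,"z":0,"ax":0,"ay":0,"az":0,"hand":-1},
  {"x":0.0018,"y":-0.0105,"z":0,"ax":0,"ay":0,"az":0,"hand":-1},
  {"x":0.0025,"y":-0.014,"z":0,"ax":0,"ay":0,"az":0,"hand":-1},
  {"x":0.003,"y":-0.0175,"z":0,"ax":0,"ay":0,"az":0,"hand":-1},
])

```text
time_s: 14.85
eef_pos: [496.8, 82.4, 255.0]
ee_rot: [0.543, 0.452, 0.543, -0.453]
force: [0.3, 0.9, 0.0]
grip_width: 0.005
```

Request:
carry_out([
  {"x":0.0005,"y":-0.003,"z":0,"ax":0,"ay":0,"az":0,"hand":-1},
  {"x":0.001,"y":-0.006,"z":0,"ax":0,"ay":0,"az":0,"hand":-1},
  {"x":0.0015,"y":-0.009,"z":0,"ax":0,"ay":0,"az":0,"hand":-1},
  {"x":0.0015,"y":-0.009,"z":0,"ax":0,"ay":0,"az":0,"hand":-1},
  {"x":0.0015,"y":-0.009,"z":0,"ax":0,"ay":0,"az":0,"hand":-1},
])

```text
time_s: 15.48
eef_pos: [498.2, 73.7, 255.0]
ee_rot: [0.543, 0.452, 0.543, -0.452]
force: [-0.1, 0.5, -0.5]
grip_width: -0.003
```

Run:
```python
from h import *
import time
P=[]
for k in range(2):
    s=ctrl.sense(); im=viewer.capture('top'); P.append(im); print(s['time_s'],s['eef_pos'].round(1),s['force'].round(1))
    for _ in range(4): viewer.capture('top')
g=[cv2.resize(p[110:290,120:320],None,fx=2,fy=2,interpolation=cv2.INTER_CUBIC) for p in P]
print((np.abs(P[0].astype(int)-P[1])[140:260,170:290].max(-1)>25).sum())
cv2.imwrite('pics/c8.png',np.hstack(g))
```

```text
15.475 [498.2  73.7 255. ] [-0.1  0.5 -0.5]
15.725 [498.2  73.8 255. ] [-0.6 -0.2 -0.3]
182
```

View pics/c8.png

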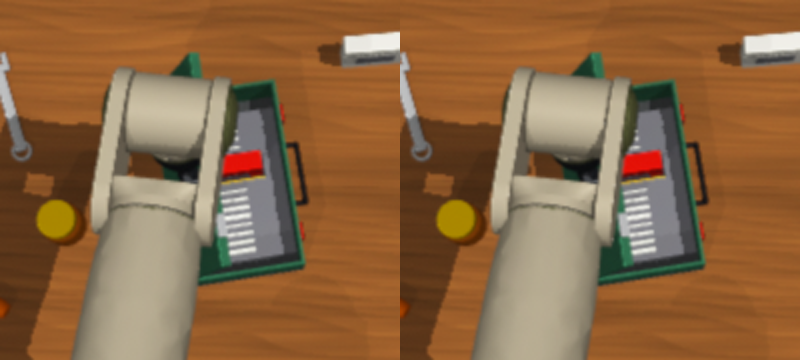

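The lid edge moves from (220,240) to (225,240) in crop coordinates while the hand is still; checking it keeps going.

Run:
```python
from h import *
r=viewer.capture('top').astype(int)
for k in range(10):
    im=viewer.capture('top')
    if k%3==0: s=ctrl.sense(); print(s['time_s'],s['force'].round(1),(np.abs(r-im)[140:260,170:290].max(-1)>25).sum())
```

```text
16.075 [ 0.3 -0.4  0.5] 26
16.225 [-0.1  0.9 -0.4] 242
16.375 [-0.3  0.6  0.1] 413
16.525 [-0.1 -0.3  0.8] 591
```

It is falling by itself. Withdrawing the hand backwards and up.

Request:
carry_out([
  {"x":-0.008,"y":0.04,"z":0.02,"ax":0,"ay":0,"az":0,"hand":-1},
  {"x":-0.016,"y":0.085,"z":0.05,"ax":0,"ay":0,"az":0,"hand":-1},
  {"x":-0.024,"y":0.125,"z":0.09,"ax":0,"ay":0,"az":0,"hand":-1},
  {"x":-0.03,"y":0.165,"z":0.12,"ax":0,"ay":0,"az":0,"hand":-1},
  {"x":-0.036,"y":0.205,"z":0.14,"ax":0,"ay":0,"az":0,"hand":-1},
])

```text
time_s: 17.15
eef_pos: [461.9, 280.0, 396.6]
ee_rot: [0.544, 0.453, 0.543, -0.452]
force: [0.4, -1.0, -0.2]
grip_width: -0.002
```

Request:
carry_out([
  {"x":-0.03,"y":0.05,"z":0,"ax":0,"ay":0,"az":0,"hand":-1},
  {"x":-0.06,"y":0.1,"z":0,"ax":0,"ay":0,"az":0,"hand":-1},
  {"x":-0.06,"y":0.1,"z":0,"ax":0,"ay":0,"az":0,"hand":-1},
  {"x":-0.06,"y":0.1,"z":0,"ax":0,"ay":0,"az":0,"hand":-1},
  {"x":-0.06,"y":0.1,"z":0,"ax":0,"ay":0,"az":0,"hand":-1},
])

```text
time_s: 17.77
eef_pos: [403.0, 377.8, 394.9]
ee_rot: [0.543, 0.453, 0.543, -0.453]
force: [0.1, 0.8, -0.5]
grip_width: 0.0
```

Request:
carry_out([
  {"x":0,"y":0,"z":0,"ax":0,"ay":0,"az":0,"hand":-1},
  {"x":0,"y":0,"z":0,"ax":0,"ay":0,"az":0,"hand":-1},
  {"x":0,"y":0,"z":0,"ax":0,"ay":0,"az":0,"hand":-1},
  {"x":0,"y":0,"z":0,"ax":0,"ay":0,"az":0,"hand":-1},
  {"x":0,"y":0,"z":0,"ax":0,"ay":0,"az":0,"hand":-1},
])

```text
time_s: 18.4
eef_pos: [402.2, 378.7, 395.0]
ee_rot: [0.543, 0.452, 0.543, -0.452]
force: [0.2, 0.2, 0.1]
grip_width: 0.003
```

Run:
```python
from h import *
r=viewer.capture('scene').astype(int)
for k in range(36):
    im=viewer.capture('scene')
    if k%4==3: s=ctrl.sense(); print(s['time_s'],(np.abs(r-im)[90:230,200:320].max(-1)>25).sum()); r=im.astype(int)
t=viewer.capture('top')
cv2.imwrite('pics/c9.png',cv2.resize(np.hstack([im[80:300,150:380],t[110:330,120:350]]),None,fx=1.7,fy=1.7,interpolation=cv2.INTER_CUBIC))
```

```text
18.65 0
18.85 0
19.05 0
19.25 0
19.45 0
19.65 0
19.85 0
20.05 0
20.25 0
```

View pics/c9.png

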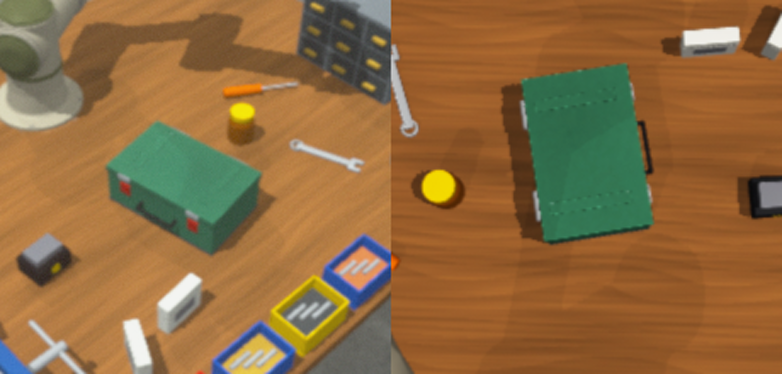

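The lid is fully shut in both views, nothing is moving, and the arm is clear.

```bash
python3 -c "
from rig import finish_job
print(finish_job())"
```

```text
the job is handed in; nothing more can be done
None
```

The red cassette is in the slot and the lid is shut. I handed the job in at about 20 s of the allowed 72 s.

- **Cassette:** I found the slot from the wrist camera rather than by sliding the foot over the deck. The cassette went in without any resistance I could read. I felt about 4 N when it reached the floor, with the tool at the height expected for a seated cassette. After I let go, pictures from the wrist, scene and top cameras showed it upright in the slot.
- **Lid:** I pushed it from behind; the force readings were about 3 N at most, taken at the end of each move. I held the hand still and saw the lid start moving on its own, then drew the hand back and up. The last scene and top views show it shut, with no movement over the last 1.8 s.
- **Other things on the bench:** I saw no sign that anything else moved. None of my checks failed or disagreed.

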